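Close a split pressure cell on its dowels and hold it pressed

ROBOT

A 6-joint arm with a two-finger parallel gripper is mounted at the origin on the work surface. World frame = base frame: x ahead of the robot, y to its left, z up, the work surface at z = 0. Lengths are in m, angles in rad, forces in N, time in s.
With the tool pointing down it reaches from about 0.275 to 0.825 m from the base axis. Payload 5.2 kg.
Tool frame: the origin (TCP) lies on the centre line of the jaws, within the pads' length; the fingertips stand manip.tip_reach ahead of it and the grasp point (between the pads) is the TCP (manip.tip_reach is the distance from the TCP to the fingertips, in m); z points along the fingers, y is the direction in which the jaws open and shut (so a half turn about z gives the same grasp; the last joint's range is limited). The gripper opens to 93 mm and grips with 3 to 60 N. Pads are 15 mm wide; open, the fingers measure 128 mm over their backs; the gripper's body (75 mm by 188 mm) begins 65 mm behind the grasp point.
Start: joints at [1.04, 0.259, 1.535, -0, 1.348, -0.203], TCP at [0.177, 0.521, 0.238] pointing down, gripper open.
Joint ranges: [-3.14, 3.14], [-0.91, 2.08], [0.19, 2.58], [-1.22, 4.36], [0.22, 2.71], [-3.12, 3.12]. Speed limits (rad/s): [2.57, 2.57, 3.14, 3.14, 3.14, 3.14].

INTERFACE

Orientations are given as a rotation vector (axis times angle).
In Python, from bench import manip gives the robot as it stands. The module is installed in compiled form; this text tells all that it offers.
- The arm moves only by the tool play_rows, never from a script. Its argument "commands" is a list of rows, each a list of 3 entries, a list of its own where there are three numbers: the shift along the world's x, y, z in cm, then the turn about the world's z in degrees, then the finger opening in cm, from 0 to 9.3. In form: [[[dx, dy, dz], spin, jaw], ...]. A call has 1 to 12 rows; each row is the pose to reach, as a shift and turn from the pose commanded when the call began; what a row does not reach only later rows make up. A row lasts 1/10 s, in which the tool goes at most 50 mm and 8.59 degrees, less where a joint would pass 70% of its speed; a pose out of reach is approached as far as the arm can. A call with a gripper value outside its range is refused whole. The fingers move at their own pace and stop on an object; "newtons" is the grip in N (left out, the last holds). Time passes only in rows, so rows that repeat a pose let the fingers close. It gives the time, the measured TCP pose, the force and the opening at its end, in the units of the state.
- manip.sense(): the state, without advancing time (a new reading comes with each control period).
- manip.camera(name): name is "scene" or "top" or "wrist"; returns a dict with "img" (420x560x3 uint8, red, green, blue), "intrinsics" (3x3 intrinsics, pixels), "k1" (the pictures are not rectified: a ray, as slopes to the right and down, at radius r is drawn at 1 + k1 r^2 times it, then the intrinsics apply), "rvec" (rotation vector, rad) and "tvec" (3), from world to camera coordinates, as OpenCV has them. Camera axes: x right, y down, z forward; pixel columns grow to the right and rows downward; lengths in m; the calibration is good to about 2 mm. A picture is of the moment at which its call begins. There is no depth.
- manip.close_job(): hands the job in, once; it reports no verdict.
Trained networks look in a picture, given as the dict that the camera call returned (one of the last four; its "shot" number tells which), for a name from the list of things; names that differ only in an ending like _2 or _b are one class to them, and where a whole thing is asked for, a point or a joint stands for the part that bears it (a point fixed in the world has none). Each returns a list of dicts, best first, with "p" (0 to 1); they miss things now and then, are a little off and sometimes report something else, mostly with a low value. They report only what shows in the picture. A call takes as long as a camera call. They do not tell look-alikes from the thing itself.
- manip.recognise(picture, thing): "location" ([x, y, z] in m, in world coordinates, good to about 4 mm: the middle of the surface that is visible of it).
- manip.tip_of(picture, thing): "location" ([x, y, z] in m, in world coordinates, good to about 4 mm: a listed point, or the origin of a listed thing).
The state is a dict: "time": time; "joint_pos": joint angles; "qvel": joint speeds; "tau": joint torques, N m; "eef_pos": TCP position; "ee_rot": TCP orientation; "ft_force": force on the tool from outside, world axes, zero at the start; "ft_torque": the same for the moment, N m; "grip_width": opening from 0.0 (shut) to 1.0 (fully open).
Only numpy, scipy, OpenCV 4.12 (cv2) and the standard library are available. Lean on these libraries where they do the work, as an engineer would, in place of code of your own. Each camera call takes 0.05 s, during which the arm holds its last target. There are 200 camera calls.

TASK

First swing the hinged keeper bar of the holding fixture fully shut over the end of the lower cell half, until it clicks in behind its spring plunger. Then pick up the upper cell half from the rubber mat by its square boss, set it on the lower half the right way round (big hole on the big dowel, small hole on the small one) until the joint is fully closed, and finish while still gripping the boss and pressing the pair together with a firm push of about 15 N: do not let go at the end. Leave the lower half in its nest with the keeper shut, and do not disturb the gauge, ring flange, wrench and jar lying around.

Things in the scene. Friction and masses are not known exactly. Their poses are not given: they have to be found in the camera images.
- fixture: Dark steel holding fixture, fixed to the bench: base plate 170 (x) x 190 (y) x 10 mm with low grey rails (top at 23 mm) forming a nest round the lower half. Left or right of the robot's middle, yaw within 0.3 rad. Origin: centre of the plate's underside, on the bench; z up. The keeper bar is at its +y end, hinged at the robot-side (-x) end.
- nest (a point): Middle of the nest floor, on the top of the fixture's base plate (10 mm above the bench); axes as the fixture's. The lower half's origin lies here, with about 1 mm of play.
- keeper_hinge (a point): Point on the keeper bar's vertical hinge axis, 33 mm above the bench, at (-50, +58) mm in the fixture's x, y; axes as the fixture's.
- keeper (a joint): Keeper bar angle about its vertical hinge, rad. 0 = shut (bar along the fixture's +x, over the lower half's +y ear, on its stop); grows anticlockwise from above, swinging out to +y; starts at 0.7 to 1.3, limit 1.5. From 0.27 to 0.05 it rides over a brass spring plunger (3 to 6 N at the knob, at first); below 0.03 the ball has risen behind it. Elsewhere it stays where left (under 1 N).
- keeper_knob (a point): Middle of the black upright round knob at the bar's free end: 18 mm across, 38 to 82 mm above the bench; this point is 62 mm up and 110 mm from the hinge axis. Axes: x along the bar from hinge to knob, z up. The steel bar is 16 mm wide, 28 to 38 mm above the bench, and ends 10 mm beyond the knob's axis.
- lower_half: Lower cell half, aluminium, 0.6 kg, loose in the nest: foot 64 (x) x 140 (y) x 16 mm with a raised block 64 x 92 x 14 mm in its middle. The flat joint face is 30 mm above its origin (40 mm above the bench); an ear 24 mm long sticks out at each y end. Two upright dowels on the joint face. Origin: centre of its underside; z up; y towards the big dowel and the keeper.
- dowel_big (a point): Foot of the big dowel, on the joint face at y = +32 mm of the lower half (the keeper's end). Dowel diameter 14 mm, 18 mm high, the upper 8 mm tapering to 8 mm. Axes as the lower half's.
- dowel_small (a point): Foot of the small dowel, on the joint face at y = -32 mm. Diameter 9 mm, 18 mm high, the upper 8 mm tapering to 3 mm. Axes as the lower half's.
- mat: Black rubber mat, 130 (x) x 160 (y) x 8 mm, fixed to the bench on the other side from the fixture; the upper half starts on it. Origin: centre of its underside.
- upper_half: Upper cell half, 0.35 to 0.55 kg, loose on the mat: aluminium plate 64 (x) x 92 (y) x 22 mm with two through holes; in its middle a square steel boss 28 x 28 mm, faces along x and y, 22 to 58 mm above the origin, with a brass plug on top (to 66 mm). Origin: centre of underside; z up; y to the big hole. Yaw within 0.9 rad. Joined: origin 30 mm above the lower half's, axes agree.
- hole_big (a point): Mouth of the big hole (15.5 mm wide, chamfered 2 mm) in the plate's underside, at y = +32 mm of the upper half; axes as the upper half's.
- hole_small (a point): Mouth of the small hole (10.5 mm wide, chamfered 2 mm) in the plate's underside, at y = -32 mm; axes as the upper half's.
- boss (a point): Where to grip the upper half: on its axis, in the square boss, 42 mm above the underside; axes as the upper half's.
- gauge: Bystander: round pressure gauge lying on its back, 64 mm across, 28 mm high, brass stem towards its -x. Origin: centre of the dial's underside.
- flange: Bystander: white ring flange lying flat, 96 mm across, 16 mm high. Origin: centre of its underside.
- wrench: Bystander: open-ended wrench lying flat on the bench beyond the work, roughly along the robot's y. Origin: under its middle.
- paste_jar: Bystander: small round jar, 52 mm across, 55 mm high. Origin: centre of its underside.
Things that resemble listed ones, but are neither listed nor needed, are in the scene too. What is shaped like the upper_half but brown, green or orange is not meant.

How it is judged:
By the outcome, as a careful person would: the job done as asked, in the order asked, and still so for the second after the job is handed in, while the arm keeps its last pose, push and grip.
It also fails if it takes over 61 s, if anything falls off the work surface, if the arm or the gripper's body presses on something with over 40 N, if the wrist force passes 120 N, or if a joint passes its speed limit or range.

## Working session

There is one attempt and no reset: what is moved stays moved. The work goes in short steps, Python scripts to look and compute and a tool call to move; the robot and the scene stay as the last step left them, time stands still between calls to the robot, and variables do not carry over. Pictures are saved under pics/ and viewed, about 8 in all and at most 12, crops included, and the job is handed in when it is done.

Besides the shell and the picture viewer there is one more tool, called after ">>>" as name(argument=value, ...) on one line, values as JSON. play_rows: Moves the arm, as the interface text tells. Its arguments: {"type":"object","properties":{"commands":{"type":"array"},"newtons":{"type":"number"}},"required":["commands"]}

```bash
mkdir -p pics
cat > h.py <<'E'
import numpy as np, cv2
from bench import manip
def save(c,name,crop=None,scale=1):
    im=c["img"][:,:,::-1]
    if crop: x0,y0,x1,y1=crop; im=im[y0:y1,x0:x1]
    cv2.imwrite("pics/"+name,cv2.resize(im,None,fx=scale,fy=scale,interpolation=cv2.INTER_CUBIC))
def proj(c,P):
    R=cv2.Rodrigues(np.array(c["rvec"],float))[0]; p=R@np.array(P,float)+np.array(c["tvec"]).ravel()
    s=p[:2]/p[2]; s=s*(1+c["k1"]*(s@s)); K=np.array(c["intrinsics"]); return K[:2,:2]@s+K[:2,2]
def ray(c,u,v,z):
    K=np.array(c["intrinsics"]); d=np.linalg.inv(K[:2,:2])@(np.array([u,v],float)-K[:2,2]); s=d.copy()
    for _ in range(20): s=d/(1+c["k1"]*(s@s))
    R=cv2.Rodrigues(np.array(c["rvec"],float))[0]; o=-R.T@np.array(c["tvec"]).ravel(); w=R.T@np.array([*s,1])
    return o+w*(z-o[2])/w[2]
def find(c,names,n=3,f="tip_of"):
    for t in names:
        for d in getattr(manip,f)(c,t)[:n]: print(t,round(d["p"],2),np.round(d["location"],4),np.round(proj(c,d["location"])))
E
python3 - <<'E'
from h import *
s=manip.sense(); print(s["eef_pos"],s["ee_rot"],s["time"],manip.tip_reach,s["ft_force"])
c=manip.camera("top"); save(c,"top.png")
find(c,["nest","keeper_hinge","keeper_knob","dowel_big","dowel_small","upper_half","hole_big","boss","gauge","flange","paste_jar","wrench","mat"])
c=manip.camera("scene"); save(c,"scene.png")
find(c,["nest","keeper_hinge","keeper_knob","dowel_big","dowel_small","upper_half","boss"])
E
```

```text
[0.17679096 0.52028589 0.23685237] [-5.12480488e-01 -3.09885794e+00  2.56630176e-03] 0.0 0.019 [-0.91730119  0.10563717 -1.2972204 ]
nest 0.69 [ 0.5347 -0.1726  0.0094] [362. 232.]
nest 0.37 [0.5284 0.1592 0.0065] [227. 238.]
keeper_hinge 0.71 [ 0.4714 -0.1313  0.0365] [349. 258.]
keeper_hinge 0.56 [ 0.7475 -0.3009  0.0033] [406. 149.]
keeper_knob 0.69 [ 0.5343 -0.0424  0.06  ] [311. 231.]
dowel_big 0.64 [ 0.5259 -0.1424  0.0428] [353. 235.]
dowel_small 0.77 [ 0.5448 -0.2117  0.0417] [381. 226.]
dowel_small 0.64 [ 0.5322 -0.0418  0.0586] [311. 232.]
dowel_small 0.25 [ 0.4718 -0.1317  0.0372] [349. 258.]
upper_half 0.93 [ 0.5771  0.3744 -0.0028] [140. 221.]
upper_half 0.86 [0.41   0.3659 0.0017] [141. 290.]
upper_half 0.85 [ 0.3764  0.1972 -0.0028] [212. 302.]
hole_big 0.92 [ 0.4212  0.0113 -0.0018] [289. 281.]
hole_big 0.9 [0.3414 0.1885 0.0011] [215. 317.]
hole_big 0.85 [0.6075 0.3843 0.0022] [136. 209.]
boss 0.95 [0.4057 0.3638 0.0446] [136. 293.]
boss 0.79 [0.4089 0.0331 0.0445] [280. 287.]
boss 0.76 [0.5796 0.3777 0.0439] [132. 217.]
gauge 0.93 [ 0.7758  0.1349 -0.0066] [237. 143
[... 271 characters left out ...]
  0.2124 -0.0009] [206. 238.]
nest 0.71 [ 0.5339 -0.1733  0.0079] [254. 177.]
keeper_hinge 0.63 [ 0.4723 -0.1298  0.0308] [282. 171.]
keeper_knob 0.56 [ 0.5338 -0.0381  0.0611] [283. 191.]
dowel_big 0.91 [ 0.522  -0.1485  0.0378] [262. 172.]
dowel_small 0.55 [ 0.5402 -0.202   0.0365] [246. 164.]
dowel_small 0.47 [0.5057 0.2223 0.0072] [363. 274.]
dowel_small 0.16 [ 0.5364 -0.1766  0.0013] [252. 178.]
upper_half 0.73 [ 0.5808  0.3768 -0.003 ] [388. 352.]
upper_half 0.67 [ 0.4127  0.3594 -0.0032] [439. 301.]
upper_half 0.62 [ 0.4032  0.0393 -0.0043] [342. 208.]
boss 0.82 [0.4023 0.0333 0.0434] [344. 193.]
boss 0.77 [0.4138 0.3624 0.0415] [447. 290.]
boss 0.67 [0.3793 0.1934 0.0428] [398. 230.]
```

View pics/top.png

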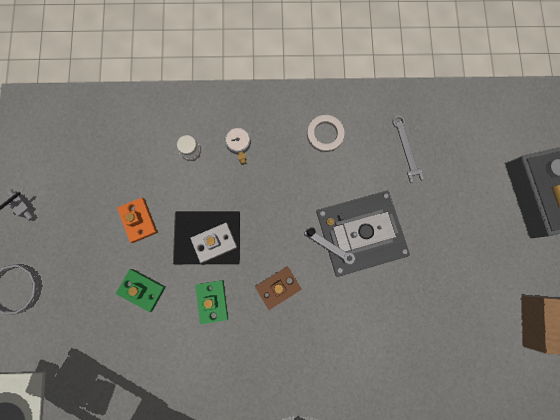

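View pics/scene.png

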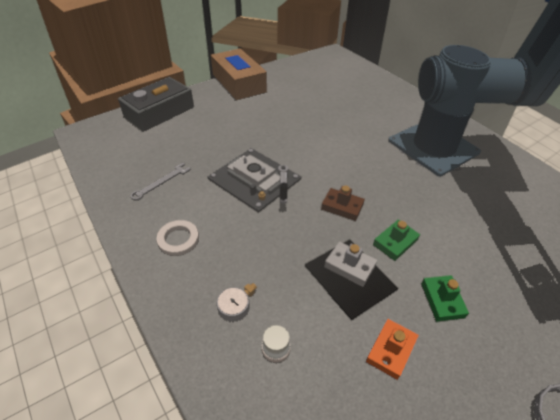

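The candidates for the upper half in the top view are orange (133,218), green (140,290), green (210,302), brown (278,287) and aluminium-grey on the black mat (212,241). The grey one is the one I want. The fixture is at the right (362,232) with its yaw about 15°. The keeper is open about 0.7 rad, with its knob at (311,232). I'll go above the knob first.

>>> play_rows(commands=[[[35.7, -56, -2], 74, 9.3], [[35.7, -56, -2], 74, 9.3], [[35.7, -56, -2], 74, 9.3], [[35.7, -56, -2], 74, 9.3], [[35.7, -56, -2], 74, 9.3], [[35.7, -56, -2], 74, 9.3], [[35.7, -56, -2], 74, 9.3], [[35.7, -56, -2], 74, 5], [[35.7, -56, -2], 74, 5], [[35.7, -56, -2], 74, 5], [[35.7, -56, -2], 74, 5], [[35.7, -56, -2], 74, 5]])

```text
time: 2.3
eef_pos: [0.4634, 0.0733, 0.222]
ee_rot: [-1.457, 2.783, -0.0]
ft_force: [0.9, 0.1, 0.5]
grip_width: 0.616
```

Run:
```python
from h import *
s=manip.sense(); print(s["eef_pos"],s["ee_rot"],s["time"],s["grip_width"],s["ft_force"])
c=manip.camera("wrist"); save(c,"w1.png")
find(c,["nest","keeper_hinge","keeper_knob","dowel_big","dowel_small"],2)
c=manip.camera("top"); find(c,["keeper_hinge","keeper_knob","dowel_big","dowel_small"],1)
```

```text
[0.4634444  0.07330704 0.22204516] [-1.45658122e+00  2.78250530e+00 -4.62313872e-04] 2.3 0.6161738498836734 [0.88959454 0.10857264 0.49120943]
keeper_hinge 0.71 [ 0.4715 -0.1275  0.0311] [161.  37.]
keeper_knob 0.67 [ 0.5373 -0.0388  0.0628] [156. 150.]
keeper_knob 0.62 [0.5148 0.1901 0.0089] [299. 283.]
dowel_big 0.63 [ 7.927e-01 -9.260e-02 -5.000e-04] [  3. 226.]
dowel_big 0.62 [ 0.5272 -0.143   0.0403] [106.  56.]
dowel_small 0.95 [ 0.5418 -0.2105  0.0388] [51.  6.]
keeper_hinge 0.69 [ 0.4684 -0.1316  0.0334] [349. 259.]
keeper_knob 0.6 [ 0.531  -0.0419  0.0638] [312. 233.]
dowel_big 0.72 [ 0.5249 -0.1422  0.0416] [353. 235.]
```

View pics/w1.png

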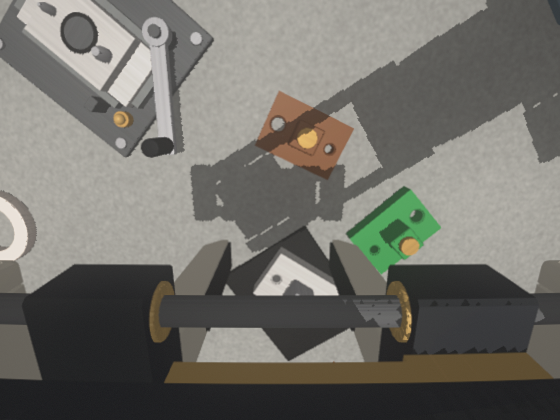

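The wrist view shows the black knob upright at (150..172,147), the hinge at (156,32) and the plunger at (122,118). I'll centre over it and look again.

>>> play_rows(commands=[[[7.2, -11.3, -5], 0, 5], [[7.2, -11.3, -5], 0, 5], [[7.2, -11.3, -5], 0, 5], [[7.2, -11.3, -5], 0, 5], [[7.2, -11.3, -5], 0, 5]])

```text
time: 3.35
eef_pos: [0.5343, -0.0377, 0.1711]
ee_rot: [1.454, -2.783, -0.003]
ft_force: [0.0, -0.1, 0.1]
grip_width: 0.536
```

Run:
```python
from h import *
s=manip.sense(); print(s["eef_pos"],s["ee_rot"],s["time"],s["grip_width"],s["ft_force"])
c=manip.camera("wrist"); save(c,"w2.png")
find(c,["nest","keeper_hinge","keeper_knob","dowel_big","dowel_small"],2)
```

```text
[ 0.53428943 -0.03773454  0.1711465 ] [ 1.45411265e+00 -2.78349796e+00 -2.56227364e-03] 3.35 0.5359353835495796 [ 0.04827503 -0.13252871  0.06471098]
keeper_hinge 0.73 [ 0.4749 -0.1296  0.0308] [277.  83.]
keeper_knob 0.83 [ 0.5337 -0.0419  0.0598] [279. 208.]
dowel_big 0.73 [ 0.5284 -0.141   0.0397] [219. 108.]
dowel_small 0.93 [ 0.5409 -0.2107  0.04  ] [156.  46.]
```

View pics/w2.png

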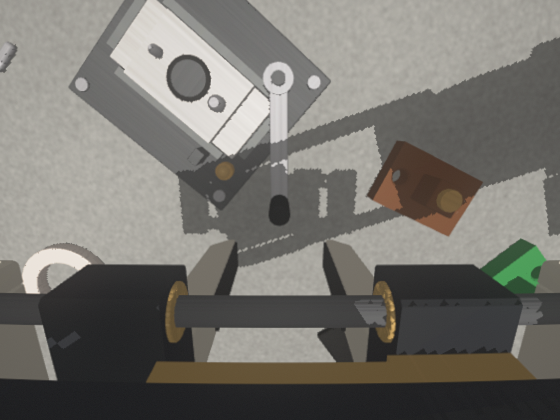

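Run:
```python
from h import *
c=manip.camera("wrist")
for n,u,v,z in [("knobtop",279,217,.082),("hinge",278,77,.041),("big dowel tip",217,104,.058),("small tip",156,51,.058),("hingepin38",278,77,.038)]: print(n,ray(c,u,v,z))
R=cv2.Rodrigues(np.array(c["rvec"]))[0]; print(-R.T@np.array(c["tvec"]).ravel())
h=np.array([.473,-.1297]); k=np.array([.5345,-.0412]); print(np.linalg.norm(k-h),np.degrees(np.arctan2(*(k-h)[::-1])))
```

```text
knobtop [ 0.5352254  -0.03907065  0.082     ]
hinge [ 0.47250482 -0.13170845  0.041     ]
big dowel tip [ 0.52641989 -0.14094663  0.058     ]
small tip [ 0.54172209 -0.20049065  0.058     ]
hingepin38 [ 0.47227062 -0.13208728  0.038     ]
[ 0.49421381 -0.09659392  0.31908098]
0.10777058968011635 55.20397372173169
```

>>> play_rows(commands=[[[0, 0, -5], 0, 5], [[0, 0, -10], 0, 5], [[0, 0, -10.5], 0, 5], [[0, 0, -10.5], 0, 5], [[0, 0, -10.5], 0, 5], [[0, 0, -10.5], 0, 1.5], [[0, 0, -10.5], 0, 1.5], [[0, 0, -10.5], 0, 1.5], [[0, 0, -10.5], 0, 1.5], [[0, 0, -10.5], 0, 1.5], [[0, 0, -10.5], 0, 1.5], [[0, 0, -10.5], 0, 1.5]], newtons=10)

```text
time: 4.9
eef_pos: [0.5349, -0.038, 0.0671]
ee_rot: [-1.456, 2.784, -0.001]
ft_force: [-1.4, -0.2, 4.5]
grip_width: 0.19
```

Run:
```python
from h import *
s=manip.sense(); p=s["eef_pos"];print(p,s["time"],s["grip_width"]*93,s["ft_force"])
h=np.array([.4725,-.131]); d=p[:2]-h; r=np.hypot(*d); a0=np.degrees(np.arctan2(d[1],d[0])); print(r,a0)
for a in [a0-4*i for i in range(1,12)]:
    q=h+.11*np.array([np.cos(np.radians(a)),np.sin(np.radians(a))]); print(round(a,1),np.round((q-p[:2])*100,2))
```

```text
[ 0.53486831 -0.03802924  0.06709874] 4.9 17.6583104834053 [-1.35068728 -0.21158187  4.51407647]
0.11195252971376086 56.14479519731912
52.1 [ 0.51 -0.61]
48.1 [ 1.1 -1.1]
44.1 [ 1.66 -1.64]
40.1 [ 2.17 -2.21]
36.1 [ 2.65 -2.81]
32.1 [ 3.08 -3.44]
28.1 [ 3.46 -4.11]
24.1 [ 3.8 -4.8]
20.1 [ 4.09 -5.51]
16.1 [ 4.33 -6.24]
12.1 [ 4.52 -6.98]
```

>>> play_rows(commands=[[[0.5, -0.5], -4, 1.5]], newtons=10)

```text
invalid input
```

>>> play_rows(commands=[[[0.5, -0.6, 0], -4, 1.5], [[1.1, -1.1, 0], -8, 1.5], [[1.65, -1.65, 0], -12, 1.5], [[2.15, -2.2, 0], -16, 1.5], [[2.65, -2.8, 0], -20, 1.5], [[3.1, -3.45, 0], -24, 1.5], [[3.45, -4.1, 0], -28, 1.5], [[3.8, -4.8, 0], -32, 1.5], [[3.8, -4.8, 0], -32, 1.5]], newtons=12)

```text
time: 5.8
eef_pos: [0.5745, -0.0864, 0.0672]
ee_rot: [-0.629, 3.075, -0.001]
ft_force: [4.0, 2.9, 2.5]
grip_width: 0.193
```

```bash
cat > k.py <<'E'
from h import *
s=manip.sense(); p=s["eef_pos"];print(p,s["ee_rot"],s["time"],s["grip_width"]*93,s["ft_force"])
h=np.array([.4725,-.131]); d=p[:2]-h; print(np.hypot(*d),np.degrees(np.arctan2(d[1],d[0])))
E
python3 k.py
```

```text
[ 0.57446457 -0.08639029  0.06723836] [-6.29282588e-01  3.07459573e+00 -1.37181258e-03] 5.8 17.960575739548016 [4.01277433 2.89077876 2.45170329]
0.11129600151652289 23.6294771520955
```

>>> play_rows(commands=[[[0.15, -0.5, 0], -3, 1.5], [[0.3, -1.0, 0], -6, 1.5], [[0.4, -1.4, 0], -8, 1.5], [[0.5, -1.8, 0], -9, 1.5], [[0.5, -2.0, 0], -9, 1.5], [[0.5, -2.0, 0], -9, 1.5], [[0.5, -2.0, 0], -9, 1.5]], newtons=12)

```text
time: 6.5
eef_pos: [0.58, -0.1036, 0.0673]
ee_rot: [-0.39, 3.112, 0.003]
ft_force: [8.3, 8.9, 2.1]
grip_width: 0.192
```

```bash
python3 k.py
```

```text
[ 0.58000244 -0.10364072  0.06725768] [-0.39039086  3.11178655  0.00332973] 6.5 17.84520057843748 [8.31169147 8.92042836 2.10849094]
0.11092927675378605 14.278605078330639
```

>>> play_rows(commands=[[[0, -0.4, 0], 0, 1.5], [[0, -0.8, 0], 0, 1.5], [[0, -0.8, 0], 0, 1.5], [[0, -0.8, 0], 0, 1.5]], newtons=20)

```text
time: 6.9
eef_pos: [0.5799, -0.1043, 0.0671]
ee_rot: [-0.389, 3.111, 0.02]
ft_force: [12.4, 33.9, 5.0]
grip_width: 0.193
```

```bash
python3 k.py
```

```text
[ 0.57992348 -0.10434014  0.06706358] [-0.38886477  3.11103436  0.02036835] 6.9 17.938677223350805 [12.36515258 33.93186605  5.0011287 ]
0.11068220850905848 13.93780655737782
```

The bar is against its stop: the force rose to 34 N with almost no motion. Next I release the knob, lift and check.

>>> play_rows(commands=[[[0, 0.9, 0], 0, 1.5], [[0, 0.9, 0], 0, 4], [[0, 0.9, 0], 0, 4], [[0, 0.9, 0], 0, 4], [[0, 0.9, 5], 0, 4], [[0, 0.9, 10], 0, 4], [[0, 2, 15], 0, 6], [[0, 2, 15], 0, 9.3], [[0, 2, 15], 0, 9.3], [[0, 2, 15], 0, 9.3], [[0, 2, 15], 0, 9.3]])

```text
time: 8.0
eef_pos: [0.5764, -0.0941, 0.2145]
ee_rot: [0.387, -3.114, -0.003]
ft_force: [0.6, 0.2, 0.3]
grip_width: 0.813
```

Run:
```python
from h import *
s=manip.sense(); print(s["eef_pos"],s["ee_rot"],s["time"],s["grip_width"],s["ft_force"])
c=manip.camera("wrist"); save(c,"w3.png")
find(c,["nest","keeper_hinge","keeper_knob","dowel_big","dowel_small"],1)
```

```text
[ 0.57641399 -0.09405438  0.2145232 ] [ 3.87399351e-01 -3.11374669e+00 -2.89714068e-03] 8.0 0.8127793135319468 [0.60576078 0.22472829 0.27635902]
keeper_hinge 0.74 [ 0.4726 -0.1278  0.0325] [273.  89.]
keeper_knob 0.94 [ 0.5771 -0.1036  0.0637] [271. 199.]
dowel_big 0.85 [ 0.5247 -0.1435  0.0404] [246. 137.]
dowel_small 0.81 [ 0.5414 -0.213   0.0415] [176. 136.]
```

View pics/w3.png

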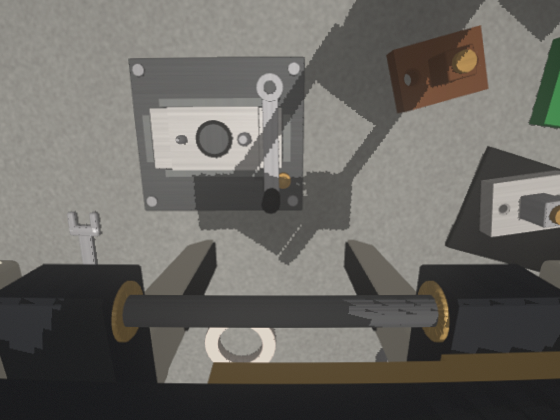

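The keeper bar now lies across the ear parallel to the plate's edge, with the plunger ball free at (284,182). I'll move over the mat and check the upper half closely.

>>> play_rows(commands=[[[-1, 29, 0], 13, 9.3], [[-1, 29, 0], 13, 9.3], [[-1, 29, 0], 13, 9.3], [[-1, 29, 0], 13, 9.3], [[-1, 29, 0], 13, 9.3], [[-1, 29, 0], 13, 9.3], [[-1, 29, 0], 13, 9.3], [[-1, 29, 0], 13, 9.3], [[-1, 29, 0], 13, 9.3], [[-1, 29, 0], 13, 9.3]])

```text
time: 9.3
eef_pos: [0.568, 0.1945, 0.2167]
ee_rot: [0.736, -3.054, 0.001]
ft_force: [-0.1, -1.0, 0.3]
grip_width: 1.001
```

Run:
```python
from h import *
s=manip.sense(); print(s["eef_pos"],s["ee_rot"],s["time"],s["grip_width"],s["ft_force"])
c=manip.camera("wrist"); save(c,"w4.png")
find(c,["upper_half","boss","hole_big","hole_small","mat"],2)
c=manip.camera("top"); find(c,["keeper_knob","dowel_big","dowel_small"],1)
```

```text
[0.56795237 0.19450825 0.21673762] [ 7.36179260e-01 -3.05393235e+00  5.38129289e-04] 9.3 1.0009464226548506 [-0.09651689 -0.96525075  0.29756669]
upper_half 0.9 [0.4071 0.3621 0.0006] [471. 133.]
upper_half 0.83 [ 0.3781  0.1983 -0.0007] [364.  37.]
boss 0.89 [0.5142 0.1883 0.0516] [300. 148.]
boss 0.81 [0.41   0.3612 0.0416] [492. 136.]
hole_big 0.76 [0.5021 0.2189 0.0094] [326. 149.]
hole_big 0.75 [ 0.4228  0.3932 -0.0061] [481. 157.]
hole_small 0.95 [0.3932 0.3383 0.0031] [463. 112.]
hole_small 0.94 [0.544  0.3624 0.0009] [408. 232.]
keeper_knob 0.75 [ 0.5773 -0.1025  0.0639] [337. 212.]
dowel_big 0.73 [ 0.5247 -0.1434  0.0411] [353. 235.]
dowel_small 0.95 [ 0.541  -0.21    0.0397] [380. 228.]
```

View pics/w4.png

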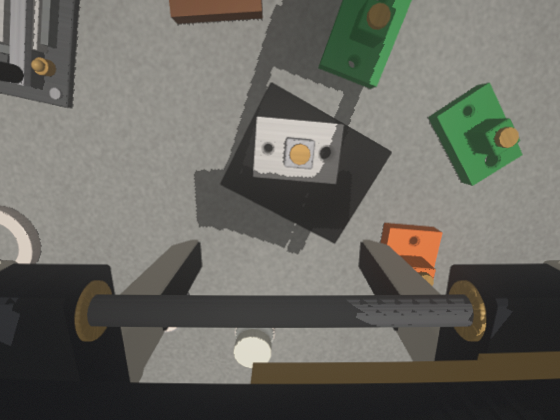

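Run:
```python
from h import *
s=manip.sense(); c=manip.camera("wrist")
a=ray(c,267.5,148,.030); b=ray(c,325.5,153,.030); t=ray(c,300,154.5,.074)
cs=[ray(c,u,v,.030) for u,v in [(256,117),(343,124),(336,184),(254,175)]]
print(a,b,np.linalg.norm(a-b),np.degrees(np.arctan2(*(b-a)[1::-1])),(a+b)/2,t,np.mean(cs,0))
print([np.degrees(np.arctan2(*(cs[j]-cs[i])[1::-1])) for i,j in [(0,1),(3,2)]])
R=cv2.Rodrigues(np.array(s["ee_rot"]))[0]; print(np.degrees(np.arctan2(R[1,1],R[0,1])))
im=c["img"][90:210,220:380][:,:,::-1]; cv2.imwrite("pics/c4.png",cv2.resize(im,None,fx=5,fy=5,interpolation=cv2.INTER_CUBIC))
```

```text
[0.53016707 0.16047632 0.03      ] [0.50614267 0.21848464 0.03      ] 0.06278643640811864 112.4971019383297 [0.51815487 0.18948048 0.03      ] [0.51814023 0.19053279 0.074     ] [0.51791616 0.19032502 0.03      ]
[np.float64(112.94297111117028), np.float64(111.02260252346824)]
117.20928383383084
```

View pics/c4.png

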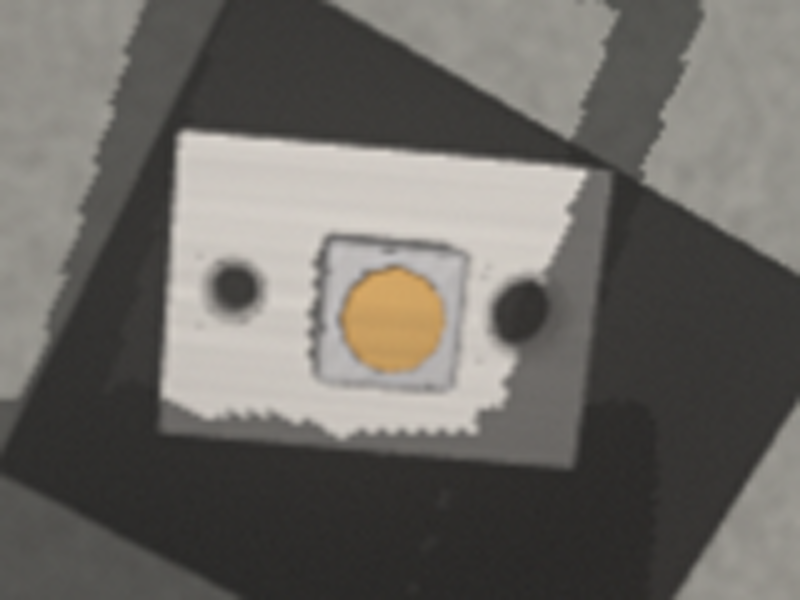

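The close crop confirms the grey plate, with the small hole at (267,148) and the big hole at (325,152), towards +y. It is centred at (0.518, 0.190) with yaw 22.4°. I'll grasp it now.

>>> play_rows(commands=[[[-5, -0.4, -4], -4.8, 7], [[-5, -0.4, -8], -4.8, 7], [[-5, -0.4, -12], -4.8, 6], [[-5, -0.4, -14.5], -4.8, 6], [[-5, -0.4, -16.4], -4.8, 6], [[-5, -0.4, -16.4], -4.8, 6], [[-5, -0.4, -16.4], -4.8, 6]])

```text
time: 10.55
eef_pos: [0.5176, 0.1921, 0.0527]
ee_rot: [0.611, -3.081, -0.0]
ft_force: [0.5, -0.0, -0.1]
grip_width: 0.649
```

```bash
python3 k.py
```

```text
[0.51760202 0.1921326  0.05266725] [ 6.10816267e-01 -3.08101134e+00 -6.62438537e-05] 10.55 60.38842464251387 [ 0.49500593 -0.02150825 -0.05541969]
0.32626503261176737 82.0541366159915
```

>>> play_rows(commands=[[[0, -0.2, 0], 0, 2], [[0, -0.2, 0], 0, 2], [[0, -0.2, 0], 0, 2], [[0, -0.2, 0], 0, 2], [[0, -0.2, 0], 0, 2], [[0, -0.2, 0], 0, 2], [[0, -0.2, 0], 0, 2], [[0, -0.2, 0], 0, 2]], newtons=45)

```text
time: 11.35
eef_pos: [0.5178, 0.19, 0.0531]
ee_rot: [-0.611, 3.081, -0.0]
ft_force: [-0.6, -0.8, 5.0]
grip_width: 0.3
```

>>> play_rows(commands=[[[0, 0, 1], 0, 2], [[0, 0, 3], 0, 2], [[0, 0, 7], 0, 2], [[0, 0, 11], 0, 2], [[0, 0, 13], 0, 2], [[0, 0, 13], 0, 2], [[0, 0, 13], 0, 2]])

```text
time: 12.05
eef_pos: [0.5169, 0.19, 0.182]
ee_rot: [0.61, -3.081, -0.0]
ft_force: [-0.8, 0.0, -3.9]
grip_width: 0.301
```

Run:
```python
from h import *
s=manip.sense(); print(s["eef_pos"],s["ee_rot"],s["time"],s["grip_width"]*93,s["ft_force"],s["ft_torque"])
R=cv2.Rodrigues(np.array(s["ee_rot"]))[0]; print(np.degrees(np.arctan2(R[1,1],R[0,1])))
c=manip.camera("wrist"); save(c,"w5.png")
```

```text
[0.51694146 0.19000549 0.18200228] [ 6.10447262e-01 -3.08053780e+00 -2.72973112e-04] 12.05 27.975825970077 [-0.83435391  0.02557625 -3.88606053] [ 0.01988414 -0.00513329  0.01548468]
112.41732452003193
```

View pics/w5.png

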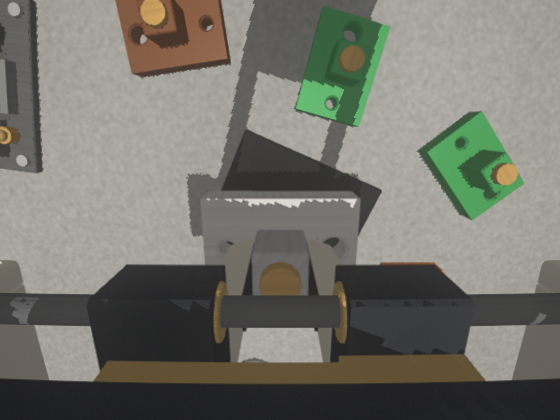

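Run:
```python
from h import *
s=manip.sense(); c=manip.camera("wrist"); p=np.array(s["eef_pos"]); R=cv2.Rodrigues(np.array(s["ee_rot"]))[0]
f=lambda u,v,z: np.round(R.T@(ray(c,u,v,z)-p)*1000,1)
zu=p[2]-.0451
print("bottom edge",f(203,193.5,zu),f(357,192.5,zu)); print("top edge",f(203,207,zu+.022),f(358,206,zu+.022)); print("plug",f(280,282,zu+.066)); print("holes top",f(227,246,zu+.022),f(333,244,zu+.022))
print(R)
im=c["img"][175:305,190:370][:,:,::-1]; cv2.imwrite("pics/c5.png",cv2.resize(im,None,fx=4.4,fy=4.4,interpolation=cv2.INTER_CUBIC))
```

```text
bottom edge [ 30.  -50.3  45.2] [30.8 48.7 45.2]
top edge [ 26.8 -45.1  23.1] [27.6 44.2 23.2]
plug [  3.   -0.7 -20.9]
holes top [  2.8 -32.3  23.1] [ 4.2 30.8 23.1]
[[-9.24409663e-01 -3.81387053e-01 -3.26960990e-03]
 [-3.81387673e-01  9.24415077e-01 -4.56009493e-04]
 [ 3.19639281e-03  8.25449332e-04 -9.99994551e-01]]
```

View pics/c5.png

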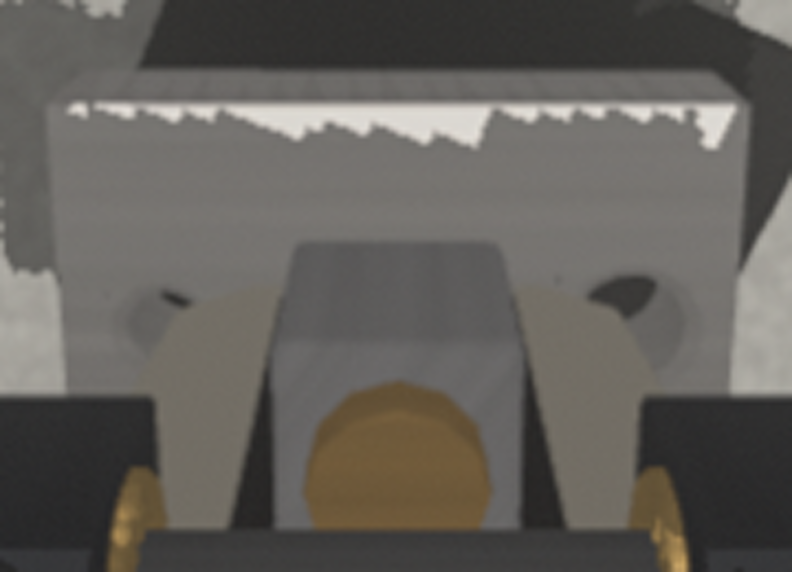

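Run:
```python
from h import *
s=manip.sense(); c=manip.camera("wrist"); p=np.array(s["eef_pos"]); R=cv2.Rodrigues(np.array(s["ee_rot"]))[0]
def f(u,v,z): return np.round(R.T@(ray(c,190+u/4.4,175+v/4.4,z)-p)*1000,1)
zu=p[2]-.0451
print("bot(32,46)",f(88,71,zu),f(715,71,zu)); print("top",f(50,104,zu+.022),f(748,104,zu+.022)); print("bosstop(14,14)",f(275,340,zu+.058),f(520,340,zu+.058)); print("bossbot",f(292,242,zu+.022),f(500,242,zu+.022))
```

```text
bot(32,46) [ 31.6 -45.7  45.2] [31.7 45.8 45.3]
top [ 31.8 -45.7  23.2] [31.9 45.  23.3]
bosstop(14,14) [ 14.2 -13.7 -12.9] [ 14.3  12.6 -12.8]
bossbot [ 12.9 -14.6  23.1] [13.  13.2 23.2]
```

>>> play_rows(commands=[[[11.4, -33.9, 1.8], -8.2, 2], [[11.4, -33.9, 1.8], -8.2, 2], [[11.4, -33.9, 1.8], -8.2, 2], [[11.4, -33.9, 1.8], -8.2, 2], [[11.4, -33.9, 1.8], -8.2, 2], [[11.4, -33.9, 1.8], -8.2, 2], [[11.4, -33.9, 1.8], -8.2, 2], [[11.4, -33.9, 1.8], -8.2, 2], [[11.4, -33.9, 1.8], -8.2, 2], [[11.4, -33.9, 1.8], -8.2, 2], [[11.4, -33.9, 1.8], -8.2, 2]])

```text
time: 13.3
eef_pos: [0.631, -0.1469, 0.2]
ee_rot: [0.391, -3.116, -0.002]
ft_force: [-0.6, 0.4, -3.5]
grip_width: 0.3
```

Run:
```python
from h import *
s=manip.sense(); print(s["eef_pos"],s["time"],s["grip_width"]*93,s["ft_force"])
R=cv2.Rodrigues(np.array(s["ee_rot"]))[0]; print(np.degrees(np.arctan2(R[1,1],R[0,1])))
c=manip.camera("wrist"); a=np.mean([proj(c,(.5249,-.142,.04)),proj(c,(.541,-.211,.04))],0).astype(int);print(a)
x0,y0=max(a[0]-110,0),max(a[1]-85,0); print(x0,y0); save(c,"w6.png",(x0,y0,x0+220,y0+165),3.6)
find(c,["dowel_big","dowel_small","keeper_knob","keeper_hinge"],1)
```

```text
[ 0.63097046 -0.14690043  0.20002453] 13.3 27.88859863482335 [-0.56396947  0.36243827 -3.50535877]
104.31562396309408
[275  93]
165 8
dowel_big 0.96 [ 0.5285 -0.1409  0.0379] [313.  99.]
dowel_small 0.7 [ 0.5431 -0.2113  0.0385] [238.  95.]
keeper_knob 0.6 [ 0.578  -0.1038  0.0654] [340. 162.]
keeper_hinge 0.7 [ 0.4707 -0.1267  0.0306] [343.  41.]
```

View pics/w6.png

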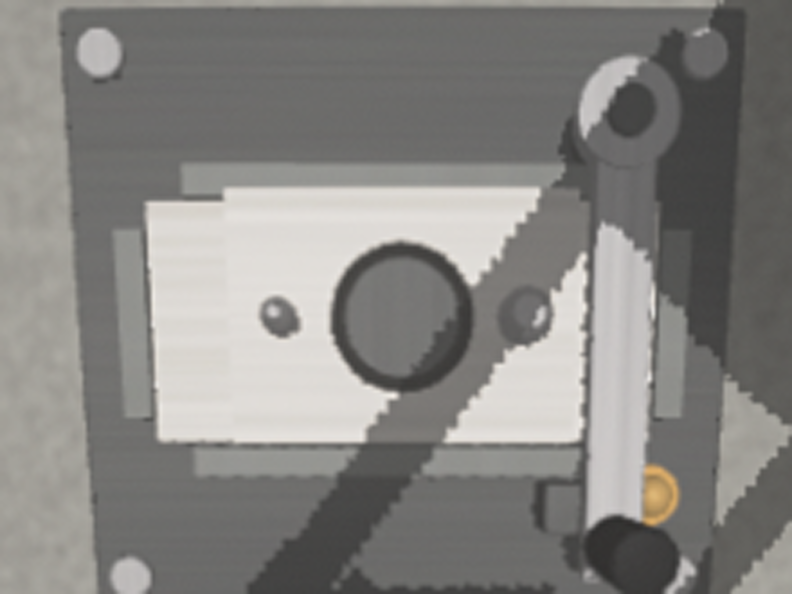

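Run:
```python
from h import *
s=manip.sense(); c=manip.camera("wrist"); p=np.array(s["eef_pos"]); R=cv2.Rodrigues(np.array(s["ee_rot"]))[0]
r=lambda u,v,z: ray(c,165+u/3.6,8+v/3.6,z)
pts=dict(topL=r(224,187,.04),botL=r(233,442,.04),topR=r(540,186,.04),botR=r(580,443,.04),circ=r(402,316,.04),circ2=r(402,316,.038),small=r(271,312,.058),big=r(539,315,.058))
L=lambda q:np.round(R.T@(q-p)*1000,1)
for k,v in pts.items(): print(k,np.round(v,4),L(v))
```

```text
topL [ 0.5162 -0.2289  0.04  ] [131.9 -50.  161. ]
botL [ 0.5785 -0.2131  0.04  ] [ 67.6 -50.1 161.1]
topR [ 0.4958 -0.1499  0.04  ] [132.2  31.6 161. ]
botR [ 0.5553 -0.1216  0.04  ] [ 67.5  44.3 161. ]
circ [ 0.5356 -0.1765  0.04  ] [100.1  -4.  161. ]
circ2 [ 0.5354 -0.1766  0.038 ] [100.3  -4.1 163. ]
small [ 0.5443 -0.2078  0.058 ] [ 99.4 -36.5 143.1]
big [ 0.5284 -0.1429  0.058 ] [ 98.8  30.3 143. ]
```

The lower-half centre is at (0.5355, −0.1755), yaw 14.3°. The keeper bar is past the brass ball, which shows on its outer side at (655,495) in the crop. I'll move over the dowels next.

>>> play_rows(commands=[[[-9.55, -2.85, 0], 0, 2], [[-9.55, -2.85, 0], 0, 2], [[-9.55, -2.85, 0], 0, 2], [[-9.55, -2.85, -3], 0, 2], [[-9.55, -2.85, -6], 0, 2], [[-9.55, -2.85, -8], 0, 2], [[-9.55, -2.85, -9.3], 0, 2], [[-9.55, -2.85, -9.3], 0, 2], [[-9.55, -2.85, -9.3], 0, 2], [[-9.55, -2.85, -9.3], 0, 2]])

```text
time: 14.6
eef_pos: [0.5372, -0.1779, 0.1092]
ee_rot: [-0.389, 3.115, -0.003]
ft_force: [-0.2, -0.2, -3.8]
grip_width: 0.299
```

```bash
python3 k.py
```

```text
[ 0.53722862 -0.17788012  0.10918875] [-3.88815433e-01  3.11523586e+00 -2.54387329e-03] 14.6 27.851666462820184 [-0.24119681 -0.170721   -3.76760503]
0.07992209035582651 -35.91417738484369
```

>>> play_rows(commands=[[[-0.2, 0.25, 0], 0, 2], [[-0.2, 0.25, 0], 0, 2], [[-0.2, 0.25, -0.6], 0, 2], [[-0.2, 0.25, -1.2], 0, 2], [[-0.2, 0.25, -1.2], 0, 2]])

```text
time: 15.1
eef_pos: [0.5336, -0.1747, 0.0946]
ee_rot: [0.389, -3.116, -0.002]
ft_force: [0.2, 0.5, -4.3]
grip_width: 0.295
```

```bash
python3 k.py
```

```text
[ 0.53360554 -0.17469707  0.09460923] [ 3.88519143e-01 -3.11615402e+00 -1.51688582e-03] 15.1 27.436124776508088 [ 0.15094216  0.50944928 -4.34883825]
0.07512204225003744 -35.56886697389915
```

>>> play_rows(commands=[[[0.15, -0.05, -0.3], 0, 2], [[0.15, -0.05, -0.5], 0, 2], [[0.15, -0.05, -0.7], 0, 2], [[0.15, -0.05, -0.7], 0, 2]])

```text
time: 15.5
eef_pos: [0.5353, -0.1753, 0.0883]
ee_rot: [0.389, -3.117, -0.001]
ft_force: [-1.4, 0.5, -4.4]
grip_width: 0.296
```

```bash
python3 k.py
```

```text
[ 0.53534573 -0.17530541  0.08831028] [ 3.88771014e-01 -3.11666045e+00 -7.92297221e-04] 15.5 27.508629397269996 [-1.39844464  0.50051042 -4.40454663]
0.07689314228712082 -35.1833271319572
```

>>> play_rows(commands=[[[0, 0, -0.2], 0, 2], [[0, 0, -0.35], 0, 2], [[0, 0, -0.45], 0, 2], [[0, 0, -0.45], 0, 2], [[0, 0, -0.45], 0, 2]])

```text
time: 16.0
eef_pos: [0.5354, -0.1753, 0.0851]
ee_rot: [0.389, -3.117, 0.0]
ft_force: [-5.2, 1.8, 4.3]
grip_width: 0.298
```

```bash
python3 k.py; python3 k.py
```

```text
[ 0.53536859 -0.17526514  0.08511265] [ 3.89168005e-01 -3.11715489e+00  1.10017969e-04] 16.0 27.70860959098277 [-5.15453465  1.75757069  4.27606294]
0.07688863677116023 -35.148986276553785
[ 0.53536859 -0.17526514  0.08511265] [ 3.89168005e-01 -3.11715489e+00  1.10017969e-04] 16.0 27.70860959098277 [-5.15453465  1.75757069  4.27606294]
0.07688863677116023 -35.148986276553785
```

>>> play_rows(commands=[[[-0.1, 0.05, -0.1], 0, 2], [[-0.1, 0.05, -0.2], 0, 2], [[-0.1, 0.05, -0.25], 0, 2], [[-0.1, 0.05, -0.25], 0, 2], [[-0.1, 0.05, -0.25], 0, 2], [[-0.1, 0.05, -0.25], 0, 2]])

```text
time: 16.6
eef_pos: [0.5354, -0.1753, 0.0851]
ee_rot: [-0.389, 3.115, -0.003]
ft_force: [-7.4, 3.7, 19.3]
grip_width: 0.295
```

```bash
python3 k.py
```

```text
[ 0.5353846  -0.17525358  0.08507724] [-3.88929772e-01  3.11504244e+00 -2.90953468e-03] 16.6 27.46670723836284 [-7.39845492  3.7038484  19.26770622]
0.07689507313588487 -35.13507602587311
```

>>> play_rows(commands=[[[-0.1, 0.05, 0.08], 0, 2], [[-0.1, 0.05, 0.08], 0, 2], [[-0.1, 0.05, 0.08], 0, 2], [[-0.1, 0.05, 0.08], 0, 2], [[-0.1, 0.05, 0.08], 0, 2], [[-0.1, 0.05, 0.08], 0, 2]])

```text
time: 17.2
eef_pos: [0.5353, -0.1752, 0.0851]
ee_rot: [-0.388, 3.114, -0.004]
ft_force: [-2.4, 2.1, 9.8]
grip_width: 0.296
```

```bash
python3 k.py
python3 - <<'E'
from h import *
c=manip.camera("wrist"); save(c,"w7.png"); find(c,["keeper_knob","keeper_hinge"],1)
c=manip.camera("top"); find(c,["keeper_knob","upper_half"],2); s=manip.sense(); print(s["time"],s["ft_force"])
E
```

```text
[ 0.53529709 -0.17522472  0.08511185] [-0.38828477  3.11358749 -0.00404652] 17.2 27.532985603637268 [-2.36289181  2.0945682   9.82098402]
0.07680690283348277 -35.15504138305381
keeper_knob 0.51 [ 0.5231 -0.14    0.0402] [337. 233.]
keeper_hinge 0.81 [ 0.4725 -0.1321  0.0351] [371. 161.]
keeper_knob 0.49 [ 0.5762 -0.1019  0.0632] [336. 213.]
upper_half 0.94 [ 4.048e-01  3.740e-02 -2.000e-04] [278. 288.]
upper_half 0.81 [ 0.3773  0.1967 -0.0034] [212. 302.]
17.5 [-1.62393692  0.78357782 10.88358054]
```

View pics/w7.png

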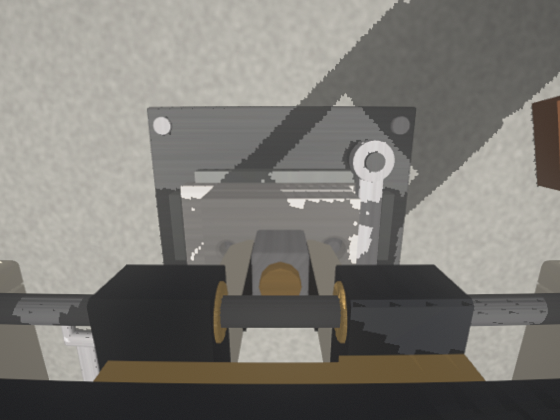

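>>> play_rows(commands=[[[0, 0, -0.03], 0, 2], [[0, 0, -0.03], 0, 2], [[0, 0, -0.03], 0, 2], [[0, 0, -0.03], 0, 2], [[0, 0, -0.03], 0, 2], [[0, 0, -0.03], 0, 2], [[0, 0, -0.03], 0, 2], [[0, 0, -0.03], 0, 2]])

```text
time: 18.3
eef_pos: [0.5353, -0.1753, 0.0851]
ee_rot: [-0.388, 3.113, -0.004]
ft_force: [-3.0, 1.3, 13.6]
grip_width: 0.294
```

```bash
python3 k.py; python3 -c "
from h import *
for i in range(4):
    manip.camera('top'); print(manip.sense()['ft_force'])"
```

```text
[ 0.53533221 -0.1752595   0.0851226 ] [-0.38825347  3.11343275 -0.00431169] 18.3 27.313280767936465 [-2.97381315  1.32853175 13.57380355]
0.0768556423040545 -35.16116509192127
[-1.82784588  1.75307444 12.87368384]
[-3.1439393   2.26197972 13.41158677]
[-3.28650958  1.45387149 12.38623423]
[-2.47539338  0.76099178 13.64729381]
```

The force is steady at about 13 N on the sensor, which is about 17 N between the halves once the part's weight is added. Handing in.

```bash
python3 -c "
from bench import manip
print(manip.close_job())"
```

```text
the job is handed in; nothing more can be done
None
```

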